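# Feed one test disc and set it out for glazing

## Task

Set out the next blank for glazing: press the red plunger of the disc dispenser once, all the way down, and let it spring back up, so that just one clay test disc comes out. Then, without picking the disc up, nudge it flat along the table into the empty ring on the paper test sheet, so that it lies wholly inside the ring. Leave the glazed discs, the discs in the magazine and everything else as they are.

Things in the scene. Friction and masses are not known exactly. Their poses are not given: they have to be found in the camera images.
- dispenser: Disc feeder screwed to the table: aluminium base, clear tube (55 mm wide, top at 41 mm), behind it a blue housing 38 mm high with a red plunger knob. Origin: on the table under the tube's axis; z up; -x is the outlet side, +x the plunger side. The body spans x = -25 (outlet face) to +104 mm, y = -31 to +31 mm; 5 mm high screw feet reach y = -46 and +46 mm between x = +40 and +88 mm
- outlet (a point): Point on the table 68 mm from the tube's axis, in front of the outlet face: about where the centre of the fed disc comes to lie, flat on the table if pressed at a few cm/s (a quick jab shoots it farther). There is no floor plate: the stack stands on the table itself. A blade (8 mm high, 30 mm wide) pushes the bottom disc out, sticks out 24 mm while the plunger is down and goes back as it rises; the next disc then drops
- plunger (a joint): Travel of the plunger in m: 0 = up at rest, 0.035 = fully down (end stop). It moves straight down, springs back up by itself when let go, and drives the blade 2 mm per mm. Pressed slowly it takes 2 to 3 N at first and 3 to 5 N by the end of the travel; the end stop is rigid
- plunger_top (a point): Centre of the top face of the red round plunger knob (34 mm diameter, 10 mm thick), 62 mm behind the tube's axis (dispenser +x) and 92 mm above the table at rest, 57 mm when fully pressed; the point moves with the knob
- disc1: The bottom one of four alike unglazed pinkish clay test discs stacked in the magazine tube, the one that is fed out: 40 mm diameter, 9 mm thick, about 15 to 30 g. Origin: centre of its underside; z is the disc's axis
- disc2: Disc number 2 from the bottom of the stack in the tube, same size as disc1; origin: centre of its underside. It stays in the magazine
- disc3: Disc number 3 from the bottom of the stack in the tube, same size as disc1; origin: centre of its underside. It stays in the magazine
- disc4: Disc number 4 from the bottom of the stack in the tube, same size as disc1; origin: centre of its underside. It stays in the magazine
- sheet: White paper glaze-test sheet, 270 x 120 mm, flat on the table and fixed (under 1 mm, no edge to catch on), to the left or the right of the dispenser. Origin: its centre; x along its length. Printed on it in a row along x, 80 mm apart, are three blue rings, each 60 mm inside and 66 mm outside diameter
- empty_place: Centre of the one ring on the sheet that has no disc in it, marked by a blue dot (any of the three), on the table surface; the ring is 60 mm inside diameter
- glazed_blue: Test disc glazed dark blue on top, 40 mm diameter, 9 mm thick, lying loose in one ring of the sheet. Origin: centre of its underside. Bystander, leave alone.
- glazed_green: Test disc glazed pale green on top, 40 mm diameter, 9 mm thick, lying loose in another ring of the sheet. Origin: centre of its underside. Bystander, leave alone.
- banding_wheel: Heavy banding wheel that stands still on the other side of the dispenser from the sheet: round head 150 mm diameter, 65 mm high, with a small brown carved pot (84 mm diameter) fixed on it, 150 mm high in all. Origin: centre of its underside. Bystander, leave alone.
- jar_blue: White glaze jar with blue cap, 58 mm diameter, 65 mm high, loose. Origin: centre of its underside. Bystander, leave alone.
- jar_green: White glaze jar with green cap, 58 mm diameter, 65 mm high, loose. Origin: centre of its underside. Bystander, leave alone.
- water_bottle: Water bottle, 62 mm diameter, 200 mm high, loose, behind the dispenser. Origin: centre of its underside. Bystander, leave alone.
- bowl: Terracotta bowl, 120 mm diameter, 50 mm high, loose. Origin: centre of its underside. Bystander, leave alone.
- brush: Glaze brush, 180 mm long, lying loose along its x axis. Origin: about its middle, on its underside. Bystander, leave alone.
There are look-alikes about, which are no part of the job. What is shaped like the disc4 but orange or yellow is not meant. What is shaped like the dispenser but yellow is not meant.

How it is judged:
On the way, in this order (a step that is already met when the one before it is completed fails the run):
1. the plunger is pressed fully down (value of joint plunger above 0.0325 m).
2. the plunger is back up and one disc lies in front of the outlet (value of joint plunger below 0.004 m and x of disc1 in the frame of dispenser below -0.058 m), for 0.1 s.
3. the disc lies in the empty ring (horizontal distance between disc1 and empty_place below 0.011 m and height (world z) of disc1 below 0.003 m), for 0.2 s.
At the end, for the whole second after the job is handed in: The fed disc lies flat and still on the table inside the empty ring, its centre within 11 mm of the ring's centre; the plunger is up (within 4 mm); the other three discs are in the magazine tube; the two glazed discs have moved less than 8 mm and the jars, bottle, bowl and brush less than 30 mm (all of step 3 and angle between disc1's own z axis and vertical below 0.06 rad and linear speed of disc1 below 0.01 m/s and value of joint plunger below 0.004 m and horizontal distance between each of disc2, disc3, disc4 and dispenser below 0.022 m and distance of each of glazed_blue, glazed_green from where it was at the start of the episode below 0.008 m and distance of each of jar_blue, jar_green, water_bottle, bowl, brush from where it was at the start of the episode below 0.03 m); the robot touches nothing.
It fails at once if a second disc is fed out of the magazine (x of any of disc2, disc3, disc4 in the frame of dispenser below -0.022 m).
It fails at once if the fed disc is lifted off the table or tipped up (height (world z) of disc1 above 0.01 m or angle between disc1's own z axis and vertical above 0.4 rad).
It fails at once if one of the two glazed discs on the sheet is disturbed (moved more than 8 mm) (distance of any of glazed_blue, glazed_green from where it was at the start of the episode above 0.008 m).
It fails at once if a jar, the bottle, the bowl or the brush is shifted by more than 30 mm (distance of any of jar_blue, jar_green, water_bottle, bowl, brush from where it was at the start of the episode above 0.03 m).
It also fails if it takes over 61 s, if anything falls off the work surface, if the arm or the gripper's body presses on something with over 40 N, if the wrist force passes 120 N, or if a joint passes its speed limit or range.

## Robot

A 7-joint arm with a two-finger parallel gripper is mounted at the origin on the work surface. World frame = base frame: x ahead of the robot, y to its left, z up, the work surface at z = 0. Lengths are in m, angles in rad, forces in N, time in s.
With the tool pointing down it reaches from about 0.4 to 0.85 m from the base axis. Payload 10.4 kg.
Tool frame: the origin (TCP) lies between the finger pads; the fingertips stand 11 mm ahead of it and the grasp point (between the pads) lies 8 mm behind it (r.tcp_to_tips is the distance from the TCP to the fingertips, in m); z points along the fingers, y is the line along which they close (so a half turn about z gives the same grasp; the last joint's range is limited). The gripper opens to 87 mm and grips with 3 to 60 N. Pads are 19 mm wide; open, the fingers measure 117 mm over their backs; the gripper's body (75 mm by 190 mm) begins 51 mm behind the grasp point.
Start: joints at [-1.14, 0.332, -0.065, 1.46, 0.022, 1.35, -0.088], TCP at [0.274, 0.562, 0.234] pointing down, gripper open.
Joint ranges: [-2.6, 2.6], [-0.5, 2.12], [-1.47, 1.34], [0.16, 2.42], [-1.27, 4.41], [0.06, 2.06], [-2.6, 2.6]. Speed limits (rad/s): [2.22, 2.22, 2.79, 2.79, 3.14, 3.14, 3.14].

## Interface

Orientations are given as a unit quaternion [x, y, z, w].
In Python, from bench import r gives the robot as it stands. The module is installed in compiled form; this text tells all that it offers.
- The arm moves only by the shell command python3 -m crank 'ROWS' [FORCE]. ROWS is JSON, a list of rows, each an object of numbers: "claw": the closure, from -1 (fully open) to 1 (shut); "dx", "dy", "dz": the shift along the tool's x, y, z each as a share of 3 cm, from -1 to 1; "ax", "ay", "az": the turn, a rotation vector about the tool's x, y, z each as a share of 6 degrees, from -1 to 1. A call has 1 to 8 rows; each row shifts and turns the commanded pose from where the row before left it, along the tool's axes as they then stand; what a row does not reach is not made up. A row lasts 1/12 s, in which the tool goes at most 41.7 mm and 7.16 degrees, less where a joint would pass 70% of its speed; a pose out of reach is approached as far as the arm can. A call with a number of a shift or a turn outside -1 to 1 is refused whole. A call with a gripper value outside its range is refused whole. The fingers move at their own pace and stop on an object; FORCE is the grip in N (left out, the last holds). Time passes only in rows, so rows that do not move let the fingers close. It gives the time, the measured TCP pose, the force, the opening and the grip force at its end, in the units of the state.
- r.read_state(): the state, without advancing time (a new reading comes with each control period).
- r.camera(name): name is "side" or "top" or "wrist"; returns a dict with "color" (400x640x3 uint8, red, green, blue), "mtx" (3x3 intrinsics, pixels), "R" (3x3) and "t" (3): a world point X has camera coordinates R X + t; the wrist camera has in their place "hand_eye" (4x4, takes a point from camera to tool coordinates, whose origin is the TCP and whose axes are the flange's). Camera axes: x right, y down, z forward; pixel columns grow to the right and rows downward; lengths in m; the calibration is good to about 2 mm. The wrist camera is an equidistant fisheye: a pixel r from the principal point sees the ray r / f radians off the axis. A picture is of the moment at which its call begins: read the wrist's pose just before it. There is no depth.
- r.close_job(): hands the job in; it is judged then, once.
The state is a dict: "time": time; "joint_positions": joint angles; "joint_vel": joint speeds; "joint_torque": joint torques, N m; "ee_pos": TCP position; "eef_rot": TCP orientation; "ft_force": force on the tool from outside, world axes, zero at the start; "torque": the same for the moment, N m; "width": finger opening in m; "grip_force": force on a finger pad.
Only numpy, scipy, OpenCV 4.12 (cv2) and the standard library are available. Lean on these libraries where they do the work, as an engineer would, in place of code of your own. Each camera call takes 0.05 s, during which the arm holds its last target. There are 200 camera calls.

## Working session

There is one attempt and no reset: what is moved stays moved. The work goes in short steps, Python scripts to look and compute and a shell command to move; the robot and the scene stay as the last step left them, time stands still between calls to the robot, and variables do not carry over. Pictures are saved under pics/ and viewed, at most 10 in all, crops included, and the job is handed in when it is done.

```bash
mkdir -p pics; python3 - <<'E'
from bench import r
import cv2
s=r.read_state(); print({k:s[k] for k in('time','ee_pos','eef_rot','width','ft_force')}, r.tcp_to_tips)
for n in('top','side'):
    c=r.camera(n); cv2.imwrite(f'pics/{n}0.png',c['color'][:,:,::-1]); print(n,c['mtx'],c['R'],c['t'])
E
```

```text
{'time': 0.0, 'ee_pos': array([0.27379688, 0.56139618, 0.23274333]), 'eef_rot': array([ 2.24925354e-01,  9.74375723e-01, -7.22332349e-04, -1.19058167e-04]), 'width': 0.08712368727440353, 'ft_force': array([-0.81690453, -0.16196402, -0.00942618])} 0.011
top [[443.89719562   0.         312.7027347 ]
 [  0.         443.89719562 195.66187771]
 [  0.           0.           1.        ]] [[ 0.01838569 -0.99983004  0.00136352]
 [-0.98404508 -0.01833676 -0.17697187]
 [ 0.1769668   0.00191199 -0.98421497]] [0.0098075  0.57964694 1.20157123]
side [[405.62866942   0.         319.57198806]
 [  0.         405.62866942 201.66499317]
 [  0.           0.           1.        ]] [[ 0.76086681 -0.64876398 -0.01367493]
 [-0.50608736 -0.58008287 -0.63826284]
 [ 0.40614935  0.49255372 -0.76969705]] [-0.41032147  0.34361274  1.20701272]
```

View pics/top0.png

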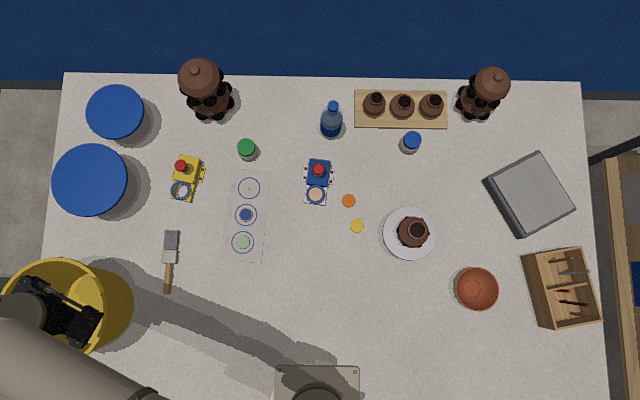

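View pics/side0.png

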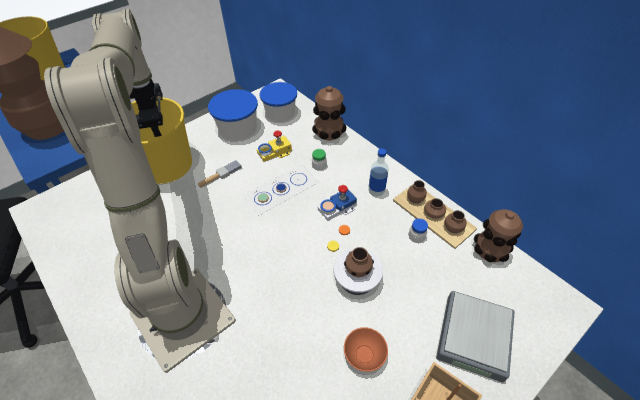

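Top view:
- **Dispensers:** the blue one is the target, with its tube at (316,195) and red knob at (319,169). The yellow one at (186,178) is the look-alike.
- **Loose look-alike discs:** orange at (348,200) and yellow at (357,226).
- **Rings:** empty at (249,188), blue disc at (246,215), green disc at (242,242).

I'll check this choice in one close crop and measure.

```bash
cat > h.py <<'E'
from bench import r
import cv2, numpy as np
from scipy.spatial.transform import Rotation as Ro
def cast(c,uv,z):
    d=c['R'].T@np.linalg.inv(c['mtx'])@np.array([uv[0],uv[1],1.]); o=-c['R'].T@c['t']
    return o+d*(z-o[2])/d[2]
def blobs(img,lo,hi,box,amin=8):
    h=cv2.cvtColor(img,cv2.COLOR_RGB2HSV); m=cv2.inRange(h,lo,hi)
    x0,y0,x1,y1=box; k=np.zeros_like(m);k[y0:y1,x0:x1]=m[y0:y1,x0:x1]
    n,_,st,ce=cv2.connectedComponentsWithStats(k)
    return [(ce[i].round(2),st[i].tolist()) for i in range(1,n) if st[i,4]>=amin]
E
python3 - <<'E'
from h import *
c=r.camera('top'); im=c['color']
print('red',[(b,cast(c,b[0],.092)) for b in blobs(im,(0,150,80),(6,255,255),(300,155,335,185))+blobs(im,(172,150,80),(180,255,255),(300,155,335,185))])
print('pink',[(b,cast(c,b[0],.036)) for b in blobs(im,(3,30,120),(20,140,255),(300,180,335,210))])
print('ringblue',[(b,cast(c,b[0],0)) for b in blobs(im,(100,60,60),(130,255,255),(228,172,268,262),3)])
print('green',[(b,cast(c,b[0],.009)) for b in blobs(im,(35,25,60),(85,255,255),(228,228,258,256))])
print('yel/or',[(b,cast(c,b[0],.009)) for b in blobs(im,(5,150,120),(35,255,255),(338,190,370,240))])
print('blueHousing',[(b,cast(c,b[0],.038)) for b in blobs(im,(100,120,40),(125,255,255),(300,150,335,212))])
cr=cv2.resize(im[140:270,220:380],None,fx=5,fy=4.6,interpolation=cv2.INTER_CUBIC)
cv2.imwrite('pics/crop1.png',cr[:,:,::-1])
s=r.camera('side');print('side red',blobs(s['color'],(0,150,60),(6,255,255),(325,175,360,210)))
E
```

```text
red [((array([318.38, 168.79]), [313, 164, 11, 11, 92]), array([0.64778538, 0.00616813, 0.092     ]))]
pink [((array([314.95, 193.68]), [308, 187, 14, 14, 151]), array([0.58806867, 0.01424038, 0.036     ]))]
ringblue [((array([245.35, 181.15]), [238, 177, 20, 14, 26]), array([0.62856144, 0.2206582 , 0.        ])), ((array([251.03, 194.07]), [239, 185, 21, 14, 29]), array([0.59003827, 0.20219097, 0.        ])), ((array([246.45, 205.75]), [237, 204, 19, 7, 20]), array([0.55502761, 0.21410677, 0.        ])), ((array([245.16, 214.11]), [240, 209, 11, 11, 102]), array([0.53027886, 0.21676505, 0.        ])), ((array([235., 213.]), [235, 212, 1, 3, 3]), array([0.53299493, 0.2465733 , 0.        ])), ((array([256. , 214.5]), [256, 212, 1, 6, 6]), array([0.52971913, 0.18508479, 0.        ])), ((array([245.95, 223.19]), [236, 219, 20, 7, 21]), array([0.50370478, 0.2132615 , 0.        ])), ((array([239.48, 234.44]), [231, 231, 21, 13, 27]), array([0.47064742, 0.23051572, 0.        ])), ((array([250.89, 246.61]), [246, 239, 8, 14, 18]), array([0.43620018, 0.19598088, 0.        ])), ((array([238.5 , 251.58]), [233, 248, 12, 6, 12]), array([0.42132252, 0.23098753, 0.        ]))]
green [((array([242.15, 241.45]), [236, 236, 13, 12, 122]), array([0.44990578, 0.22041962, 0.009     ]))]
yel/or [((array([348.33, 200.16]), [342, 194, 13, 13, 132]), array([ 0.57565311, -0.08350143,  0.009     ])), ((array([356.73, 225.24]), [351, 219, 13, 13, 131]), array([ 0.50266819, -0.10805657,  0.009     ]))]
blueHousing [((array([317.6 , 177.39]), [306, 159, 24, 45, 487]), array([0.63547387, 0.00745973, 0.038     ]))]
side red [(array([342.53, 188.72]), [339, 186, 8, 7, 47])]
```

View pics/crop1.png

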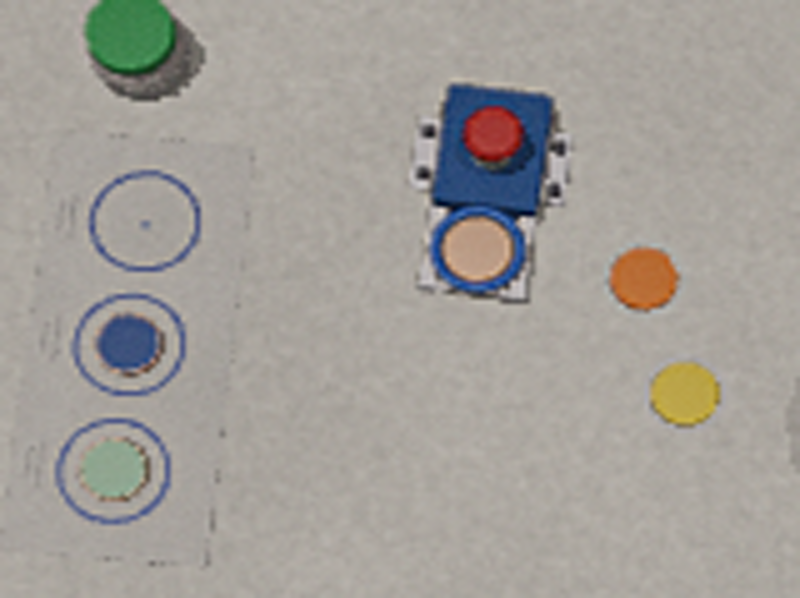

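The crop confirms the choice: blue-housed dispenser with a red knob, pinkish disc in the tube, and the upper ring (centre dot) empty. Knob ≈ (0.648, 0.006), tube axis ≈ (0.588, 0.014), empty ring ≈ (0.609, 0.208). I'll lift first, then travel with the gripper closed.

```bash
python3 -m crank '[{"claw":1,"dz":-1},{"claw":1,"dz":-1},{"claw":1,"dx":-1,"dy":-0.58},{"claw":1,"dx":-1,"dy":-0.58},{"claw":1,"dx":-1,"dy":-0.58},{"claw":1,"dx":-1,"dy":-0.58},{"claw":1,"dx":-1,"dy":-0.58},{"claw":1,"dx":-1,"dy":-0.58}]' 20
python3 -m crank '[{"claw":1,"dx":-1,"dy":-0.58},{"claw":1,"dx":-1,"dy":-0.58},{"claw":1,"dx":-1,"dy":-0.58},{"claw":1,"dx":-1,"dy":-0.58},{"claw":1,"dx":-1,"dy":-0.58},{"claw":1,"dx":-1,"dy":-0.58},{"claw":1,"dx":-1,"dy":-0.58},{"claw":1}]'
```

```text
invalid input at $[0]: expected keys claw, dx, dy, dz, ax, ay, az
invalid input at $[0]: expected keys claw, dx, dy, dz, ax, ay, az
```

All keys are required in each row.

```bash
python3 -m crank '[{"claw":1,"dx":0,"dy":0,"dz":-1,"ax":0,"ay":0,"az":0},{"claw":1,"dx":0,"dy":0,"dz":-1,"ax":0,"ay":0,"az":0},{"claw":1,"dx":-1,"dy":-0.58,"dz":0,"ax":0,"ay":0,"az":0},{"claw":1,"dx":-1,"dy":-0.58,"dz":0,"ax":0,"ay":0,"az":0},{"claw":1,"dx":-1,"dy":-0.58,"dz":0,"ax":0,"ay":0,"az":0},{"claw":1,"dx":-1,"dy":-0.58,"dz":0,"ax":0,"ay":0,"az":0},{"claw":1,"dx":-1,"dy":-0.58,"dz":0,"ax":0,"ay":0,"az":0},{"claw":1,"dx":-1,"dy":-0.58,"dz":0,"ax":0,"ay":0,"az":0}]' 20
python3 -m crank '[{"claw":1,"dx":-1,"dy":-0.58,"dz":0,"ax":0,"ay":0,"az":0},{"claw":1,"dx":-1,"dy":-0.58,"dz":0,"ax":0,"ay":0,"az":0},{"claw":1,"dx":-1,"dy":-0.58,"dz":0,"ax":0,"ay":0,"az":0},{"claw":1,"dx":-1,"dy":-0.58,"dz":0,"ax":0,"ay":0,"az":0},{"claw":1,"dx":-1,"dy":-0.58,"dz":0,"ax":0,"ay":0,"az":0},{"claw":1,"dx":-1,"dy":-0.58,"dz":0,"ax":0,"ay":0,"az":0},{"claw":1,"dx":-1,"dy":-0.58,"dz":0,"ax":0,"ay":0,"az":0},{"claw":1,"dx":-1,"dy":-0.58,"dz":0,"ax":0,"ay":0,"az":0}]'
```

```text
time: 0.87
ee_pos: [0.3906, 0.3874, 0.2935]
eef_rot: [0.225, 0.974, 0.0, -0.0]
ft_force: [1.0, -0.5, 0.1]
width: 0.0415
grip_force: 0.0
time: 1.53
ee_pos: [0.5453, 0.1571, 0.2936]
eef_rot: [0.225, 0.974, 0.0, 0.0]
ft_force: [-0.2, 0.6, 0.5]
width: 0.0009
grip_force: 0.0
```

```bash
python3 -m crank '[{"claw":1,"dx":-0.88,"dy":-0.5,"dz":0,"ax":0,"ay":0,"az":0},{"claw":1,"dx":-0.88,"dy":-0.5,"dz":0,"ax":0,"ay":0,"az":0},{"claw":1,"dx":-0.88,"dy":-0.5,"dz":0,"ax":0,"ay":0,"az":0},{"claw":1,"dx":-0.88,"dy":-0.5,"dz":0,"ax":0,"ay":0,"az":0},{"claw":1,"dx":-0.88,"dy":-0.5,"dz":0.5,"ax":0,"ay":0,"az":0},{"claw":1,"dx":-0.88,"dy":-0.5,"dz":1,"ax":0,"ay":0,"az":0},{"claw":1,"dx":0,"dy":0,"dz":0.8,"ax":0,"ay":0,"az":0},{"claw":1,"dx":0,"dy":0,"dz":0,"ax":0,"ay":0,"az":0}]'
cat >> h.py <<'E'
def wcam():
    s=r.read_state(); c=r.camera('wrist'); T=np.eye(4);T[:3,:3]=Ro.from_quat(s['eef_rot']).as_matrix();T[:3,3]=s['ee_pos']
    return c,T@c['hand_eye'],s
def wcast(c,T,uv,z):
    M=c['mtx'];q=np.array([(uv[0]-M[0,2])/M[0,0],(uv[1]-M[1,2])/M[1,1]]);th=np.linalg.norm(q)
    d=np.r_[q/max(th,1e-9)*np.sin(th),np.cos(th)]; d=T[:3,:3]@d;o=T[:3,3]
    return o+d*(z-o[2])/d[2]
E
python3 - <<'E'
from h import *
c,T,s=wcam(); print(s['ee_pos'],s['time']); im=c['color']
cv2.imwrite('pics/w1.png',im[:,:,::-1])
for lo,hi in(((0,150,60),(6,255,255)),((174,150,60),(180,255,255))):
  print([(b,wcast(c,T,b[0],.092)) for b in blobs(im,lo,hi,(0,0,640,400),60)])
E
```

```text
time: 2.2
ee_pos: [0.6452, 0.0069, 0.2195]
eef_rot: [0.226, 0.974, -0.002, -0.004]
ft_force: [-0.1, 0.9, -0.7]
width: 0.0003
grip_force: 0.0
[0.64519482 0.00692836 0.21949362] 2.2
[((array([599.82,  71.07]), [591, 59, 18, 25, 350]), array([0.65143877, 0.38347903, 0.092     ])), ((array([323.72, 199.74]), [307, 183, 34, 34, 716]), array([0.64858389, 0.00867277, 0.092     ]))]
[]
```

View pics/w1.png

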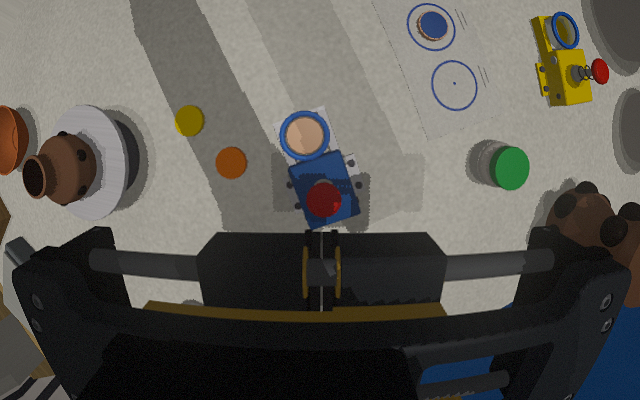

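The wrist view shows the knob at (324,200) → (0.6486, 0.0087), which agrees with the top view, and the empty ring's dot at (455,83). Descending to just above the knob.

```bash
python3 -m crank '[{"claw":1,"dx":-0.08,"dy":0.06,"dz":0.88,"ax":0,"ay":0,"az":0},{"claw":1,"dx":0,"dy":0,"dz":0.88,"ax":0,"ay":0,"az":0},{"claw":1,"dx":0,"dy":0,"dz":0.88,"ax":0,"ay":0,"az":0},{"claw":1,"dx":0,"dy":0,"dz":0.88,"ax":0,"ay":0,"az":0},{"claw":1,"dx":0,"dy":0,"dz":0,"ax":0,"ay":0,"az":0},{"claw":1,"dx":0,"dy":0,"dz":0,"ax":0,"ay":0,"az":0}]'
```

```text
time: 2.75
ee_pos: [0.6501, 0.011, 0.1208]
eef_rot: [0.224, 0.975, 0.0, -0.0]
ft_force: [0.1, 0.3, -0.1]
width: 0.0006
grip_force: 0.0
```

```bash
python3 -m crank '[{"claw":1,"dx":0,"dy":-0.13,"dz":0.2,"ax":0,"ay":0,"az":0},{"claw":1,"dx":0,"dy":0,"dz":0.2,"ax":0,"ay":0,"az":0},{"claw":1,"dx":0,"dy":0,"dz":0.1,"ax":0,"ay":0,"az":0},{"claw":1,"dx":0,"dy":0,"dz":0.1,"ax":0,"ay":0,"az":0},{"claw":1,"dx":0,"dy":0,"dz":0.08,"ax":0,"ay":0,"az":0},{"claw":1,"dx":0,"dy":0,"dz":0.08,"ax":0,"ay":0,"az":0},{"claw":1,"dx":0,"dy":0,"dz":0.08,"ax":0,"ay":0,"az":0},{"claw":1,"dx":0,"dy":0,"dz":0.08,"ax":0,"ay":0,"az":0}]'
python3 -m crank '[{"claw":1,"dx":0,"dy":0,"dz":0.08,"ax":0,"ay":0,"az":0},{"claw":1,"dx":0,"dy":0,"dz":0.08,"ax":0,"ay":0,"az":0},{"claw":1,"dx":0,"dy":0,"dz":0.08,"ax":0,"ay":0,"az":0},{"claw":1,"dx":0,"dy":0,"dz":0.08,"ax":0,"ay":0,"az":0},{"claw":1,"dx":0,"dy":0,"dz":0.08,"ax":0,"ay":0,"az":0},{"claw":1,"dx":0,"dy":0,"dz":0.08,"ax":0,"ay":0,"az":0}]'
```

```text
time: 3.42
ee_pos: [0.6488, 0.006, 0.0923]
eef_rot: [0.225, 0.974, 0.0, 0.0]
ft_force: [0.4, -0.8, 5.0]
width: 0.0006
grip_force: 2.6
time: 3.92
ee_pos: [0.6488, 0.006, 0.0776]
eef_rot: [0.225, 0.974, 0.0, 0.0]
ft_force: [1.5, 0.7, 5.1]
width: 0.0008
grip_force: 2.3
```

```bash
python3 -m crank '[{"claw":1,"dx":0,"dy":0,"dz":0.08,"ax":0,"ay":0,"az":0},{"claw":1,"dx":0,"dy":0,"dz":0.08,"ax":0,"ay":0,"az":0},{"claw":1,"dx":0,"dy":0,"dz":0.08,"ax":0,"ay":0,"az":0},{"claw":1,"dx":0,"dy":0,"dz":0.06,"ax":0,"ay":0,"az":0},{"claw":1,"dx":0,"dy":0,"dz":0,"ax":0,"ay":0,"az":0}]'
```

```text
time: 4.33
ee_pos: [0.6487, 0.006, 0.0687]
eef_rot: [0.225, 0.974, 0.0, 0.0]
ft_force: [2.2, -1.3, 4.3]
width: 0.0003
grip_force: 1.9
```

```bash
python3 -m crank '[{"claw":1,"dx":0,"dy":0,"dz":0.03,"ax":0,"ay":0,"az":0},{"claw":1,"dx":0,"dy":0,"dz":0.02,"ax":0,"ay":0,"az":0},{"claw":1,"dx":0,"dy":0,"dz":0,"ax":0,"ay":0,"az":0}]'
```

```text
time: 4.58
ee_pos: [0.6488, 0.006, 0.0684]
eef_rot: [0.225, 0.974, 0.0, 0.0]
ft_force: [-1.6, 0.2, 14.5]
width: 0.0006
grip_force: 7.3
```

The force jumped to 14.5 N at z = 0.0684, so that is the end stop. Rising now.

```bash
python3 -m crank '[{"claw":1,"dx":0,"dy":0,"dz":-0.15,"ax":0,"ay":0,"az":0},{"claw":1,"dx":0,"dy":0,"dz":-0.2,"ax":0,"ay":0,"az":0},{"claw":1,"dx":0,"dy":0,"dz":-0.3,"ax":0,"ay":0,"az":0},{"claw":1,"dx":0,"dy":0,"dz":-0.5,"ax":0,"ay":0,"az":0},{"claw":1,"dx":0,"dy":0,"dz":-0.8,"ax":0,"ay":0,"az":0},{"claw":1,"dx":0,"dy":0,"dz":-1,"ax":0,"ay":0,"az":0},{"claw":1,"dx":0,"dy":0,"dz":-1,"ax":0,"ay":0,"az":0},{"claw":1,"dx":0,"dy":0,"dz":-1,"ax":0,"ay":0,"az":0}]'
python3 -m crank '[{"claw":1,"dx":0,"dy":0,"dz":0,"ax":0,"ay":0,"az":0},{"claw":1,"dx":0,"dy":0,"dz":0,"ax":0,"ay":0,"az":0}]'
python3 - <<'E'
from h import *
c,T,s=wcam(); print(s['ee_pos'],s['time']); im=c['color']
cv2.imwrite('pics/w2.png',im[:,:,::-1])
print([(b,wcast(c,T,b[0],.009)) for b in blobs(im,(3,50,60),(20,150,255),(200,20,400,200),60)])
E
```

```text
time: 5.25
ee_pos: [0.6475, 0.0061, 0.2168]
eef_rot: [0.225, 0.974, -0.0, -0.001]
ft_force: [-0.0, -0.9, -0.4]
width: 0.0005
grip_force: 0.0
time: 5.42
ee_pos: [0.6488, 0.006, 0.2175]
eef_rot: [0.225, 0.974, 0.001, 0.001]
ft_force: [0.3, -0.2, -0.6]
width: 0.0004
grip_force: 0.0
[0.64882616 0.00602556 0.21746885] 5.4167
[((array([284.03,  75.04]), [267, 59, 35, 33, 905]), array([0.52072074, 0.0232075 , 0.009     ])), ((array([303.04, 130.29]), [285, 113, 37, 36, 1042]), array([0.58857595, 0.01411247, 0.009     ]))]
```

View pics/w2.png

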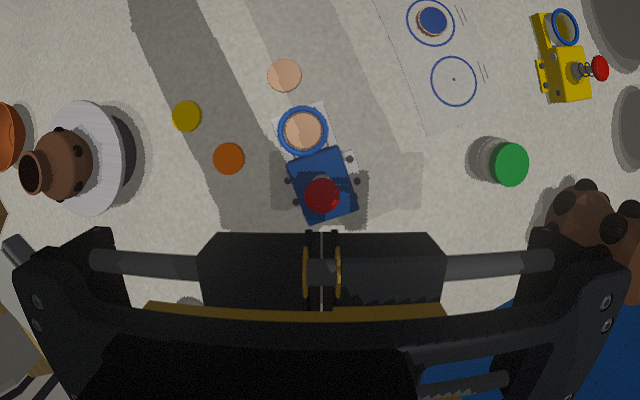

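One disc lies at (284,75) → (0.5207, 0.0232), and the knob is back up. The camera looks out along tool +x, so I'll turn the tool to push along +x. The fingers will be about 26 mm apart as a two-point cradle.

```bash
python3 -m crank '[{"claw":0.4,"dx":0,"dy":0,"dz":0,"ax":0,"ay":0,"az":1},{"claw":0.4,"dx":0,"dy":0,"dz":0,"ax":0,"ay":0,"az":1},{"claw":0.4,"dx":0,"dy":0,"dz":0,"ax":0,"ay":0,"az":1},{"claw":0.4,"dx":0,"dy":0,"dz":0,"ax":0,"ay":0,"az":1},{"claw":0.4,"dx":0,"dy":0,"dz":0,"ax":0,"ay":0,"az":1},{"claw":0.4,"dx":0,"dy":0,"dz":0,"ax":0,"ay":0,"az":1},{"claw":0.4,"dx":0,"dy":0,"dz":0,"ax":0,"ay":0,"az":1},{"claw":0.4,"dx":0,"dy":0,"dz":0,"ax":0,"ay":0,"az":1}]'
python3 -m crank '[{"claw":0.4,"dx":0,"dy":0,"dz":0,"ax":0,"ay":0,"az":1},{"claw":0.4,"dx":0,"dy":0,"dz":0,"ax":0,"ay":0,"az":1},{"claw":0.4,"dx":0,"dy":0,"dz":0,"ax":0,"ay":0,"az":1},{"claw":0.4,"dx":0,"dy":0,"dz":0,"ax":0,"ay":0,"az":1},{"claw":0.4,"dx":0,"dy":0,"dz":0,"ax":0,"ay":0,"az":1},{"claw":0.4,"dx":0,"dy":0,"dz":0,"ax":0,"ay":0,"az":1},{"claw":0.4,"dx":0,"dy":0,"dz":0,"ax":0,"ay":0,"az":1},{"claw":0.4,"dx":0,"dy":0,"dz":0,"ax":0,"ay":0,"az":0}]'
python3 - <<'E'
from h import *
c=r.camera('top')
im=c['color'];g=cv2.inRange(cv2.cvtColor(im,cv2.COLOR_RGB2HSV),(100,60,60),(130,255,255))
g[:, :230]=0;g[:,265:]=0;g[:174]=0;g[201:]=0
p=cv2.findNonZero(g);e=cv2.fitEllipse(p);top=cast(c,e[0],0);print('ring',e,top)
s=r.read_state();R=Ro.from_quat(s['eef_rot']).as_matrix();p=s['ee_pos'];print(p,R.round(3).tolist(),s['width'])
d=np.array([.5207,.0232,0]);u=top-d;u[2]=0;L=np.linalg.norm(u);u/=L;print('u',u,L,np.degrees(np.arctan2(u[1],u[0])),'tool',np.degrees(np.arctan2(R[1,0],R[0,0])))
print('to start, tool axes:',R.T@(d-u*.045+[0,0,.1]-p))
E
```

```text
time: 6.13
ee_pos: [0.6473, 0.0061, 0.2137]
eef_rot: [0.604, 0.797, -0.001, -0.001]
ft_force: [0.5, -0.3, 0.0]
width: 0.026
grip_force: 0.0
time: 6.8
ee_pos: [0.6475, 0.0062, 0.2138]
eef_rot: [0.849, 0.528, -0.001, -0.001]
ft_force: [-0.3, -0.0, -0.1]
width: 0.0262
grip_force: 0.0
ring ((248.60726928710938, 187.77197265625), (20.785701751708984, 21.462718963623047), 60.283653259277344) [0.6087856  0.21014827 0.        ]
[0.6475818  0.00617027 0.21403821] [[0.437, 0.9, -0.003], [0.9, -0.437, -0.001], [-0.002, -0.002, -1.0]] 0.026236461370975177
u [0.42623255 0.90461363 0.        ] 0.20666090242886156 64.77129503721653 tool 64.09570564519812
to start, tool axes: [-0.08491098 -0.12077797  0.11446549]
```

```bash
python3 -m crank '[{"claw":0.4,"dx":-0.71,"dy":-1,"dz":0,"ax":0,"ay":0,"az":0},{"claw":0.4,"dx":-0.71,"dy":-1,"dz":0,"ax":0,"ay":0,"az":0},{"claw":0.4,"dx":-0.71,"dy":-1,"dz":0,"ax":0,"ay":0,"az":0},{"claw":0.4,"dx":-0.71,"dy":-1,"dz":0,"ax":0,"ay":0,"az":0},{"claw":0.4,"dx":0,"dy":0,"dz":0.9,"ax":0,"ay":0,"az":0},{"claw":0.4,"dx":0,"dy":0,"dz":0.9,"ax":0,"ay":0,"az":0},{"claw":0.4,"dx":0,"dy":0,"dz":0.9,"ax":0,"ay":0,"az":0},{"claw":0.4,"dx":0,"dy":0,"dz":0,"ax":0,"ay":0,"az":0}]'
python3 -m crank '[{"claw":0.4,"dx":0,"dy":0,"dz":0,"ax":0,"ay":0,"az":0}]'
cat > m.py <<'E'
from h import *
import sys
c,T,s=wcam();im=c['color'];n=sys.argv[1];cv2.imwrite(f'pics/{n}.png',im[:,:,::-1])
R=Ro.from_quat(s['eef_rot']).as_matrix();p=s['ee_pos'];print(s['time'],p)
for b in blobs(im,(3,50,60),(20,150,255),(150,0,500,260),200):
    q=wcast(c,T,b[0],.009); print(b,q,'in tool',(R.T@(q-p)).round(4))
q=np.array([.6088,.2095,0]);print('ring in tool',(R.T@(q-p)).round(4))
q=np.array([.648,.0075,0]);print('knob in tool',(R.T@(q-p)).round(4))
E
python3 m.py w3
```

```text
time: 7.52
ee_pos: [0.4998, -0.0178, 0.1303]
eef_rot: [0.847, 0.532, -0.003, -0.001]
ft_force: [-0.5, -0.7, -1.2]
width: 0.0258
grip_force: 0.0
time: 7.6
ee_pos: [0.5021, -0.0182, 0.134]
eef_rot: [0.847, 0.531, -0.002, -0.0]
ft_force: [0.5, -0.6, -0.3]
width: 0.026
grip_force: 0.0
7.6 [ 0.50212633 -0.01816778  0.13395272]
(array([175.48,  16.89]), [151, 0, 37, 28, 221]) [0.45497944 0.20503635 0.009     ] in tool [ 0.1806 -0.1395  0.1249]
(array([396.14, 126.05]), [375, 103, 44, 47, 1645]) [0.59174742 0.01300018 0.009     ] in tool [0.0674 0.0673 0.1246]
(array([319.42, 149.27]), [298, 128, 44, 44, 1526]) [0.5201986  0.02321784 0.009     ] in tool [ 0.0454 -0.0015  0.1249]
ring in tool [ 0.2517 -0.003   0.1334]
knob in tool [0.0871 0.1204 0.1335]
```

View pics/w3.png

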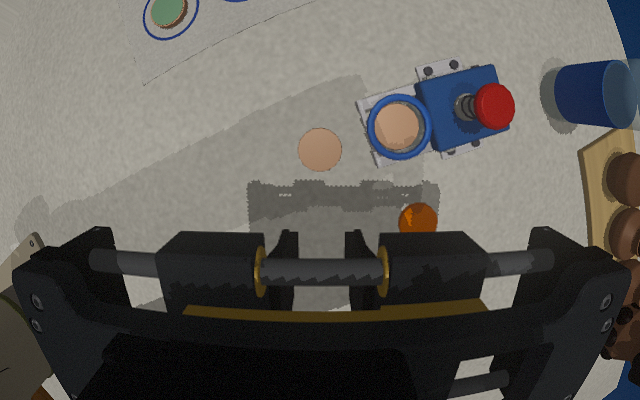

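The wrist view shows the disc at (319,149), centred 45 mm ahead of the fingers. The orange look-alike at (418,216) is clear of them. Descending.

```bash
python3 -m crank '[{"claw":0.4,"dx":0,"dy":-0.08,"dz":1,"ax":0,"ay":0,"az":0},{"claw":0.4,"dx":0,"dy":0,"dz":1,"ax":0,"ay":0,"az":0},{"claw":0.4,"dx":0,"dy":0,"dz":1,"ax":0,"ay":0,"az":0},{"claw":0.4,"dx":0,"dy":0,"dz":0.5,"ax":0,"ay":0,"az":0},{"claw":0.4,"dx":0,"dy":0,"dz":0.2,"ax":0,"ay":0,"az":0},{"claw":0.4,"dx":0,"dy":0,"dz":0,"ax":0,"ay":0,"az":0},{"claw":0.4,"dx":0,"dy":0,"dz":0,"ax":0,"ay":0,"az":0}]'
```

```text
time: 8.23
ee_pos: [0.5022, -0.0169, 0.0251]
eef_rot: [0.848, 0.53, 0.001, 0.0]
ft_force: [0.2, -0.6, 0.7]
width: 0.0263
grip_force: 0.0
```

```bash
python3 -m crank '[{"claw":0.4,"dx":0,"dy":0,"dz":0.33,"ax":0,"ay":0,"az":0},{"claw":0.4,"dx":0.2,"dy":0,"dz":0,"ax":0,"ay":0,"az":0},{"claw":0.4,"dx":0.15,"dy":0,"dz":0,"ax":0,"ay":0,"az":0},{"claw":0.4,"dx":0.15,"dy":0,"dz":0,"ax":0,"ay":0,"az":0},{"claw":0.4,"dx":0.15,"dy":0,"dz":0,"ax":0,"ay":0,"az":0},{"claw":0.4,"dx":0.15,"dy":0,"dz":0,"ax":0,"ay":0,"az":0},{"claw":0.4,"dx":0.15,"dy":0,"dz":0,"ax":0,"ay":0,"az":0},{"claw":0.4,"dx":0,"dy":0,"dz":0,"ax":0,"ay":0,"az":0}]'
python3 m.py w4
```

```text
time: 8.9
ee_pos: [0.5141, 0.0099, 0.0139]
eef_rot: [0.848, 0.53, 0.0, -0.0]
ft_force: [-0.3, -0.7, 0.3]
width: 0.0259
grip_force: 0.0
8.9 [0.51409155 0.00991423 0.01386266]
(array([453.37, 196.78]), [420, 159, 67, 73, 3778]) [0.59416597 0.00737101 0.009     ] in tool [0.0327 0.0731 0.0049]
(array([320.96, 205.85]), [284, 169, 75, 75, 4300]) [0.52622927 0.03484225 0.009     ] in tool [0.0277 0.     0.0049]
ring in tool [ 0.2209 -0.0021  0.014 ]
knob in tool [0.0564 0.1215 0.0139]
```

View pics/w4.png

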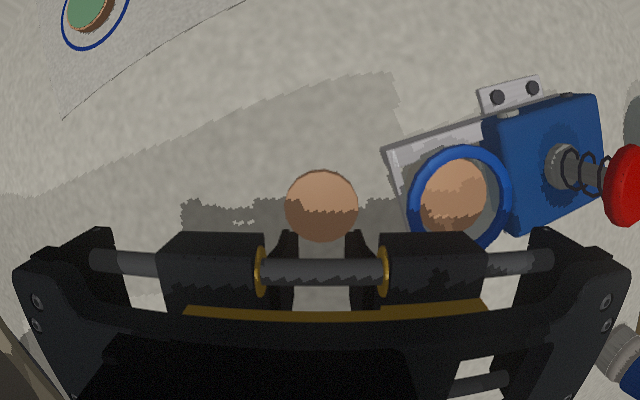

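The disc is seated in the cradle at (321,206), dead centre. I'll push on, bowing slightly away from the knob.

```bash
python3 -m crank '[{"claw":0.4,"dx":0.15,"dy":-0.04,"dz":0,"ax":0,"ay":0,"az":0},{"claw":0.4,"dx":0.2,"dy":-0.05,"dz":0,"ax":0,"ay":0,"az":0},{"claw":0.4,"dx":0.25,"dy":-0.05,"dz":0,"ax":0,"ay":0,"az":0},{"claw":0.4,"dx":0.25,"dy":-0.05,"dz":0,"ax":0,"ay":0,"az":0},{"claw":0.4,"dx":0.25,"dy":-0.05,"dz":0,"ax":0,"ay":0,"az":0},{"claw":0.4,"dx":0.25,"dy":-0.03,"dz":0,"ax":0,"ay":0,"az":0},{"claw":0.4,"dx":0.25,"dy":0,"dz":0,"ax":0,"ay":0,"az":0},{"claw":0.4,"dx":0.25,"dy":0,"dz":0,"ax":0,"ay":0,"az":0}]'
python3 -m crank '[{"claw":0.4,"dx":0.25,"dy":0,"dz":0,"ax":0,"ay":0,"az":0},{"claw":0.4,"dx":0.25,"dy":0,"dz":0,"ax":0,"ay":0,"az":0},{"claw":0.4,"dx":0.25,"dy":0,"dz":0,"ax":0,"ay":0,"az":0},{"claw":0.4,"dx":0.25,"dy":0,"dz":0,"ax":0,"ay":0,"az":0},{"claw":0.4,"dx":0.25,"dy":0,"dz":0,"ax":0,"ay":0,"az":0},{"claw":0.4,"dx":0.25,"dy":0,"dz":0,"ax":0,"ay":0,"az":0},{"claw":0.4,"dx":0.15,"dy":0,"dz":0,"ax":0,"ay":0,"az":0},{"claw":0.4,"dx":0,"dy":0,"dz":0,"ax":0,"ay":0,"az":0}]'
python3 m.py w5
```

```text
time: 9.62
ee_pos: [0.5309, 0.0631, 0.0137]
eef_rot: [0.848, 0.53, 0.0, -0.0]
ft_force: [-0.6, 0.7, -0.4]
width: 0.0263
grip_force: 0.1
time: 10.28
ee_pos: [0.5527, 0.1079, 0.0137]
eef_rot: [0.848, 0.53, 0.0, -0.0]
ft_force: [-0.3, 0.3, -0.1]
width: 0.026
grip_force: 0.0
10.2833 [0.55270953 0.10793703 0.01371271]
(array([205.51,  98.57]), [160, 61, 70, 73, 794]) [0.53634403 0.21073286 0.009     ] in tool [ 0.0853 -0.0597  0.0047]
(array([320.92, 205.34]), [284, 168, 76, 75, 4315]) [0.5649683  0.13316293 0.009     ] in tool [ 0.028  -0.      0.0047]
ring in tool [0.1159 0.006  0.0138]
knob in tool [-0.0487  0.1296  0.0137]
```

```bash
python3 -m crank '[{"claw":0.4,"dx":0.15,"dy":0.02,"dz":0,"ax":0,"ay":0,"az":0},{"claw":0.4,"dx":0.25,"dy":0.03,"dz":0,"ax":0,"ay":0,"az":0},{"claw":0.4,"dx":0.25,"dy":0.03,"dz":0,"ax":0,"ay":0,"az":0},{"claw":0.4,"dx":0.25,"dy":0.03,"dz":0,"ax":0,"ay":0,"az":0},{"claw":0.4,"dx":0.25,"dy":0.03,"dz":0,"ax":0,"ay":0,"az":0},{"claw":0.4,"dx":0.25,"dy":0.03,"dz":0,"ax":0,"ay":0,"az":0},{"claw":0.4,"dx":0.15,"dy":0.03,"dz":0,"ax":0,"ay":0,"az":0},{"claw":0.4,"dx":0,"dy":0,"dz":0,"ax":0,"ay":0,"az":0}]'
python3 m.py w6
```

```text
time: 11.0
ee_pos: [0.5786, 0.1471, 0.0137]
eef_rot: [0.848, 0.53, 0.0, -0.0]
ft_force: [0.2, 0.7, -0.7]
width: 0.0263
grip_force: 0.0
11.0 [0.57861191 0.14714538 0.01367943]
(array([198.92, 175.7 ]), [156, 146, 67, 71, 789]) [0.53910615 0.21582932 0.009     ] in tool [ 0.0445 -0.0656  0.0047]
(array([320.99, 205.35]), [284, 168, 75, 75, 4305]) [0.59090365 0.17235991 0.009     ] in tool [0.028  0.     0.0047]
ring in tool [ 0.0693 -0.0001  0.0137]
knob in tool [-0.0953  0.1235  0.0137]
```

View pics/w6.png

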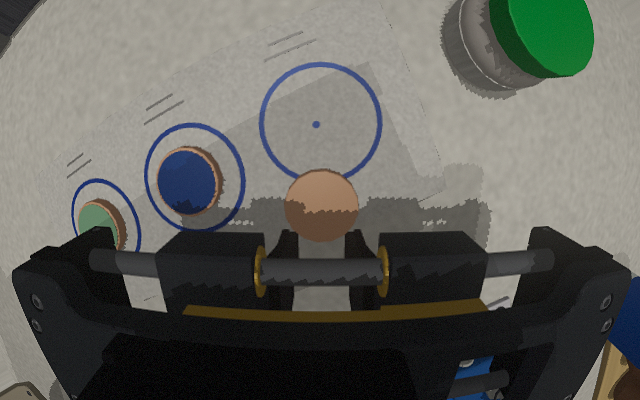

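The disc is at (321,205) and the ring dot at (316,125). Working out the remaining shift from the dot.

```bash
python3 - <<'E'
from h import *
c,T,s=wcam();R=Ro.from_quat(s['eef_rot']).as_matrix();p=s['ee_pos']
for uv in((316,125),(320.5,63),(320.5,122)):
  print(R.T@(wcast(c,T,uv,0)-p))
pts=np.array([wcast(c,T,uv,0)[:2] for uv in((260,123),(381,123),(320,63),(283,75),(361,77))])
(x,y),_,_=cv2.fitEllipse((pts*1e4).astype(np.float32));print(x/1e4,y/1e4)
E
```

```text
[ 0.06933612 -0.00257517  0.01364021]
[ 0.10253899 -0.00019038  0.01363805]
[ 0.07092282 -0.00021013  0.01364022]
0.60998662109375 0.2119455810546875
```

```bash
python3 -m crank '[{"claw":0.4,"dx":0.15,"dy":-0.01,"dz":0,"ax":0,"ay":0,"az":0},{"claw":0.4,"dx":0.25,"dy":-0.01,"dz":0,"ax":0,"ay":0,"az":0},{"claw":0.4,"dx":0.25,"dy":-0.01,"dz":0,"ax":0,"ay":0,"az":0},{"claw":0.4,"dx":0.25,"dy":-0.01,"dz":0,"ax":0,"ay":0,"az":0},{"claw":0.4,"dx":0.25,"dy":0,"dz":0,"ax":0,"ay":0,"az":0},{"claw":0.4,"dx":0.16,"dy":0,"dz":0,"ax":0,"ay":0,"az":0},{"claw":0.4,"dx":0.08,"dy":0,"dz":0,"ax":0,"ay":0,"az":0},{"claw":0.4,"dx":0,"dy":0,"dz":0,"ax":0,"ay":0,"az":0}]'
python3 m.py w7; python3 -m crank '[{"claw":0.4,"dx":-0.2,"dy":0,"dz":0,"ax":0,"ay":0,"az":0},{"claw":0.4,"dx":-0.5,"dy":0,"dz":0,"ax":0,"ay":0,"az":0},{"claw":0.4,"dx":-0.5,"dy":0,"dz":0,"ax":0,"ay":0,"az":0},{"claw":0.4,"dx":0,"dy":0,"dz":-0.6,"ax":0,"ay":0,"az":0},{"claw":0.4,"dx":0,"dy":0,"dz":-0.8,"ax":0,"ay":0,"az":0},{"claw":0.4,"dx":0,"dy":0,"dz":-0.8,"ax":0,"ay":0,"az":0},{"claw":0.4,"dx":0,"dy":0,"dz":-0.8,"ax":0,"ay":0,"az":0},{"claw":0.4,"dx":0,"dy":0,"dz":0,"ax":0,"ay":0,"az":0}]'
python3 -m crank '[{"claw":0.4,"dx":0,"dy":0,"dz":-0.8,"ax":0,"ay":0,"az":0},{"claw":0.4,"dx":0,"dy":0,"dz":-0.8,"ax":0,"ay":0,"az":0},{"claw":0.4,"dx":0,"dy":0,"dz":0,"ax":0,"ay":0,"az":0},{"claw":0.4,"dx":0,"dy":0,"dz":0,"ax":0,"ay":0,"az":0}]'; python3 m.py w8
```

```text
time: 11.77
ee_pos: [0.5955, 0.1846, 0.0137]
eef_rot: [0.848, 0.53, 0.0, -0.0]
ft_force: [-0.3, -0.2, 0.3]
width: 0.0259
grip_force: 0.0
11.7667 [0.59545614 0.18455071 0.01366865]
(array([320.69, 205.48]), [284, 169, 75, 74, 4310]) [0.60759096 0.20976793 0.009     ] in tool [ 0.028  -0.0001  0.0047]
(array([198.09, 223.58]), [167, 215, 58, 28, 396]) [0.54094622 0.23029163 0.009     ] in tool [ 0.0173 -0.069   0.0047]
ring in tool [0.0283 0.0011 0.0137]
knob in tool [-0.1362  0.1247  0.0137]
time: 12.48
ee_pos: [0.5817, 0.1509, 0.1085]
eef_rot: [0.848, 0.529, 0.003, 0.0]
ft_force: [0.7, 0.5, 0.4]
width: 0.0261
grip_force: 0.0
time: 12.82
ee_pos: [0.58, 0.1509, 0.1527]
eef_rot: [0.848, 0.53, 0.001, -0.0]
ft_force: [-0.5, 0.3, -0.7]
width: 0.0263
grip_force: 0.0
12.8167 [0.57996736 0.15088495 0.1526988 ]
(array([319.73, 128.5 ]), [299, 108, 42, 42, 1356]) [0.60689126 0.20857836 0.009     ] in tool [ 0.0634 -0.0013  0.1438]
(array([250.28, 153.22]), [226, 138, 40, 40, 205]) [0.53637192 0.21768434 0.009     ] in tool [ 0.0406 -0.0687  0.1437]
(array([187.78, 185.14]), [165, 170, 35, 37, 237]) [0.46034078 0.2204336  0.009     ] in tool [ 0.0097 -0.1382  0.1436]
ring in tool [ 0.065  -0.      0.1528]
knob in tool [-0.0992  0.1239  0.1527]
```

View pics/w8.png

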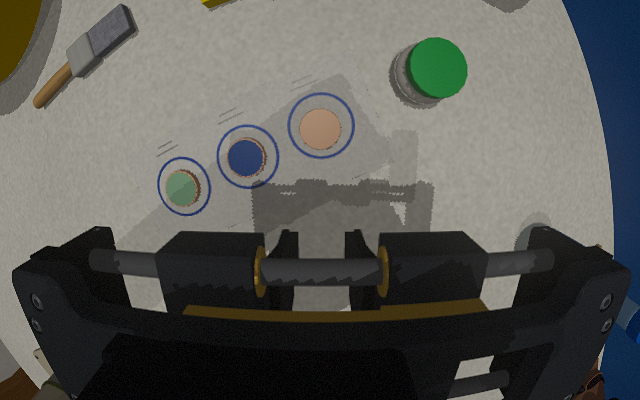

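The disc at (320,128) lies wholly inside the ring, whose centre is about (321,125), so it is some 2–3 mm off centre. The glazed discs at (245,157) and (182,188) still sit in their rings, and the arm is clear. Handing in.

```bash
python3 -c "
from bench import r
print(r.close_job())"
```

```text
the job is handed in; nothing more can be done
None
```

The job is handed in, with no verdict returned: one disc was fed by a full press and pushed flat into the empty ring, about 2–3 mm off centre by the last wrist picture, with the two glazed discs still in their rings.

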